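# Third hand at the shaker clamp

### The arm

A 6-joint arm with a two-finger parallel gripper is mounted at the origin on a cart in front of the work surface, level with it; the furniture and walls round the work are solid. World frame = base frame: x ahead of the robot, y to its left, z up, the work surface at z = 0. Lengths are in m, angles in degrees, forces in N, time in s.
With the tool pointing down it reaches from about 0.375 to 0.9 m from the base axis. Payload 3.1 kg.
Tool frame: the origin (TCP) lies on the centre line of the jaws, within the pads' length; the fingertips stand 8 mm ahead of it and the grasp point (between the pads) lies 11 mm behind it; z points along the fingers, y is the line along which they close (so a half turn about z gives the same grasp; the last joint's range is limited). The gripper opens to 87 mm and grips with 3 to 60 N. Pads are 19 mm wide; open, the fingers measure 117 mm over their backs; the gripper's body (75 mm by 190 mm) begins 51 mm behind the grasp point.
Start: joints at [-81.618, 30.224, 82.088, -0, 67.689, -10.227], TCP at [0.199, -0.592, 0.231] pointing down, gripper open.
Joint ranges: [-176.69, 176.69], [-43.24, 126.21], [12.49, 139.97], [-82, 262], [0, 151.66], [-163.58, 163.58]. Speed limits (degrees/s): [159.86, 159.86, 180, 180, 180, 180].

### API

Orientations are given as a 3x3 rotation matrix whose columns are the frame's x, y, z axes.
In Python, from rig import * gives the robot as it stands.
- The arm moves only by the tool step_arm, never from a script. Its argument "targets" is a list of rows, each a list of 5 numbers: the opening, from -1 (shut) to 1 (fully open), then the shift along the world's x, y, z normalised to -1 to 1, where 1 is 0.25 m, then the turn about the world's z normalised to -1 to 1, where 1 is 180 degrees. In form: [[fingers, x, y, z, turn], ...]. A call has 1 to 20 rows; each row is the pose to reach, as a shift and turn from the pose commanded when the call began, turning the shorter way round; what a row does not reach only later rows make up. A row lasts 1/10 s, in which the tool goes at most 50 mm and 8.59 degrees, less where a joint would pass 70% of its speed; a pose out of reach is approached as far as the arm can. A call with a number of a shift or a turn outside -1 to 1 is refused whole. A call with a gripper value outside its range is refused whole. The fingers move at their own pace and stop on an object; the grip force is fixed at half the most. Time passes only in rows, so rows that repeat a pose let the fingers close. It gives the time, the measured TCP pose, the force, the opening and the grip force at its end, in the units of the state.
- read_state(): the state, without advancing time (a new reading comes with each control period).
- capture(name): name is "side" or "top" or "wrist"; returns a dict with "color" (480x640x3 uint8, red, green, blue), "mtx" (3x3 intrinsics, pixels), "pose" (4x4, takes a point from camera to world coordinates). Camera axes: x right, y down, z forward; pixel columns grow to the right and rows downward; lengths in m; the calibration is good to about 2 mm. The wrist camera is an equidistant fisheye: a pixel r from the principal point sees the ray r / f radians off the axis. A picture is of the moment at which its call begins. There is no depth.
- hand_in(): hands the job in; it is judged then, once.
The state is a dict: "time_s": time; "joint_positions": joint angles; "qvel": joint speeds; "tau": joint torques, N m; "position": TCP position; "tcp_rot": TCP orientation; "force": force on the tool from outside, world axes, zero at the start; "moment": the same for the moment, N m; "opening": opening from 0.0 (shut) to 1.0 (fully open); "grasp_force": force on a finger pad.
Only numpy, scipy, OpenCV 4.12 (cv2) and the standard library are available. Lean on these libraries where they do the work, as an engineer would, in place of code of your own. Each camera call takes 0.05 s, during which the arm holds its last target. There are 200 camera calls.

### The job

One of the three bottles on the orbital shaker has fallen over: stand it upright on the mat in front of the empty notch, in the row with its neighbours, and let go of it. Then slide the clamp bar gently towards the fence until it presses all three bottles home into their notches with its sprung pads pushed in about half-way (about 4 N on each bottle, 12 N in all), never fully in, and keep it there steadily while a colleague tightens the knobs: finish while you are still holding the bar pressed, with all bottles upright and the things round the shaker left alone.

Things in the scene. Friction and masses are not known exactly. Their poses are not given: they have to be found in the camera images.
- shaker: low white orbital shaker with a grey platform, fixed, 300 (x) by 340 (y) mm; origin under its centre on the bench, z up. The bottles stand on its black mat, 58 mm above the origin, free from y = -90 mm to the fence at y = +110. Bottle places at x = -82, 0, +82 mm; a bottle fully home in its notch stands at y = +96. Guide rails along y at x = +/-135 mm, 10 mm above the mat
- fence: fixed fence on the shaker's +y side (same origin and axes as the shaker): a rubber-lined folded strip along x facing -y, 10 to 44 mm above the mat, to y = +140, with three V notches (120 degrees, 52 mm wide, 15 mm deep) at x = -82, 0, +82 mm; apexes at y = +125, flat lands between them at y = +110
- clamp_bar (a joint): travel (m) of the metal clamp bar towards the fence (shaker +y): 0 open, at most 0.185; 1.5 N friction, no lock, springs back when let go. Beam along x, 300 mm long, 16 thick, 18 to 48 mm above the mat (star knobs at its ends to 74), centre at shaker y = -0.130 + value. Free pad faces are 40 mm ahead of it: they meet bottles that are home at about 0.161 and are half in at about 0.169
- handle (a point): middle of the clamp bar's handle, a level round steel rod 12 mm thick, straight over 76 mm along the shaker's x, 80 mm above the mat over the beam's centre, free all round; can be pinched from above or pushed. Moves with the bar
- pad_a (a joint): how far (m) the sprung pad at shaker x = -82 mm is pushed back into the clamp bar: 0 free, 0.016 fully in; spring of 500 N/m without preload, so 0.008 is half in, 4 N. Pad face 40 mm wide, 26 mm high, centred 31 mm above the mat
- pad_b (a joint): how far (m) the sprung pad at shaker x = 0 mm is pushed back into the clamp bar: 0 free, 0.016 fully in; spring of 500 N/m without preload, so 0.008 is half in, 4 N. Pad face 40 mm wide, 26 mm high, centred 31 mm above the mat
- pad_c (a joint): how far (m) the sprung pad at shaker x = +82 mm is pushed back into the clamp bar: 0 free, 0.016 fully in; spring of 500 N/m without preload, so 0.008 is half in, 4 N. Pad face 40 mm wide, 26 mm high, centred 31 mm above the mat
- bottle_1: screw-cap bottle, 50 mm wide, 105 mm tall (straight up to 62 mm, then a shoulder and a 34 mm cap), about 0.19 kg; origin at the centre of its base, z towards the cap; at the start it lies on the mat (axis 25 mm above it), base towards the fence, cap towards the clamp bar, before the notch that has no standing bottle
- bottle_2: screw-cap bottle, 50 mm wide, 105 mm tall (straight up to 62 mm, then a shoulder and a 34 mm cap), about 0.19 kg; origin at the centre of its base, z towards the cap; it stands on the mat in front of one of the notches
- bottle_3: screw-cap bottle, 50 mm wide, 105 mm tall (straight up to 62 mm, then a shoulder and a 34 mm cap), about 0.19 kg; origin at the centre of its base, z towards the cap; it stands on the mat in front of another notch
- beaker: bystander: clear beaker, 61 mm wide, 77 mm tall, on the bench beside the shaker; origin at the centre of its base
- vial: bystander: small amber vial, 24 mm wide, 52 mm tall, on the bench beside the shaker; origin at the centre of its base
- timer: bystander: flat bench timer, 66 x 64 x 18 mm, on the bench beside the shaker; origin at the centre of its underside
- jar: bystander: screw-lid sample jar, 57 mm wide, 65 mm tall, on the bench beside the shaker; origin at the centre of its base
Things that resemble listed ones, but are neither listed nor needed, are in the scene too. What is shaped like the bottle_3 but red is not meant.

How it is judged (in metres and radians):
On the way:
1. the fallen bottle stands upright on the mat in the row, let go (angle between bottle_1's own z axis and vertical below 0.1 rad and z of bottle_1 in the frame of shaker between 0.054 and 0.062 m and y of bottle_1 in the frame of shaker above 0.02 m and linear speed of bottle_1 below 0.02 m/s and contact force between the fingers and bottle_1 below 0.1 N), for 0.3 s.
At the end, for the whole second after the job is handed in: All bottles upright (0.12 rad) and within 10 mm of home in the notches, each pressed on the fence with 0.5 to 8 N, every sprung pad 4 to 12 mm in (2 to 6 N), the bar still, the hand holding it with over 3 N and touching no bottle (angle between each of bottle_1, bottle_2, bottle_3's own z axis and vertical below 0.12 rad and y of each of bottle_1, bottle_2, bottle_3 in the frame of shaker above 0.086 m and contact force between fence and bottle_1 between 0.5 and 8 N and contact force between the fingers and bottle_1 below 0.1 N and contact force between fence and bottle_2 between 0.5 and 8 N and contact force between the fingers and bottle_2 below 0.1 N and contact force between fence and bottle_3 between 0.5 and 8 N and contact force between the fingers and bottle_3 below 0.1 N and value of joint pad_a between 0.004 and 0.012 m and value of joint pad_b between 0.004 and 0.012 m and value of joint pad_c between 0.004 and 0.012 m and velocity of joint clamp_bar between -0.005 and 0.005 m/s and contact force between any of the fingers, the arm and clamp_bar above 3 N); the arm keeps its last pose, push and grip.
It fails at once if a sprung pad is pushed fully in (value of joint any of pad_a, pad_b, pad_c above 0.0155 m).
It fails at once if a standing bottle is tipped over (angle between any of bottle_2, bottle_3's own z axis and vertical above 0.5 rad).
It fails at once if a bystander is moved by more than 20 mm (distance of any of beaker, vial, timer, jar from where it was at the start of the episode above 0.02 m).
It also fails if it takes over 61 s, if anything falls off the work surface, if the arm or the gripper's body presses on something with over 40 N, if the wrist force passes 120 N, or if a joint passes its speed limit or range.

## Working session

There is one attempt and no reset: what is moved stays moved. The work goes in short steps, Python scripts to look and compute and a tool call to move; the robot and the scene stay as the last step left them, time stands still between calls to the robot, and variables do not carry over. Pictures are saved under pics/ and viewed, at most 10 in all, crops included, and the job is handed in when it is done.

Besides the shell and the picture viewer there is one more tool, called after "Request:" by a JSON object that holds its "op" and its "data", one argument or row to a line. step_arm: Moves the arm, as the interface text tells. Scaled input: -1 to 1 covers 0.25 m each way for a shift and 180 degrees each way for a turn. Its arguments: {"type":"object","properties":{"targets":{"type":"array","items":{"type":"array","items":{"type":"number"}}}},"required":["targets"]}

```bash
mkdir -p pics
python3 - <<'E'
from rig import *
import cv2,numpy as np
s=read_state();print(s)
for n in("top","side"):
    c=capture(n);cv2.imwrite(f"pics/{n}0.png",c["color"][:,:,::-1]);print(n,c["mtx"].tolist(),np.round(c["pose"],4).tolist())
E
```

```text
{'time_s': 0.0, 'joint_positions': array([-8.16171992e+01,  3.02776334e+01,  8.21549603e+01,  7.81098830e-04,
        6.76878085e+01, -1.02289640e+01]), 'qvel': array([-0.02370404,  0.03579245,  0.02909774, -0.04609083, -0.01090144,
       -0.04955167]), 'tau': array([-9.03128512e-04, -4.40043783e+01, -1.76590240e+01,  6.31198031e-02,
        5.82508149e-02, -1.52128173e-04]), 'position': array([ 0.19938271, -0.59161201,  0.22959381]), 'tcp_rot': array([[ 9.47704609e-01,  3.19148691e-01, -2.93879181e-04],
       [ 3.19148593e-01, -9.47702404e-01,  2.08079886e-03],
       [ 3.85574227e-04, -2.06577380e-03, -9.99997792e-01]]), 'force': array([ 0.50230389, -0.10430095, -0.52584411]), 'moment': array([ 0.04812592, -0.0017174 , -0.02348625]), 'grasp_force': 0.0, 'opening': 1.0011794135241918}
top [[502.2822374064398, 0.0, 323.2818248221555], [0.0, 502.2822374064398, 243.0433131385143], [0.0, 0.0, 1.0]] [[0.0519, -0.978, 0.2023, 0.2558], [-0.9986, -0.0501, 0.0139, 0.1313], [-0.0034, -0.2027, -0.9792, 1.1048], [0.0, 0.0, 0.0, 1.0]]
side [[615.0692423623211, 0.0, 315.62821456167677], [0.0, 615.0692423623211, 235.08827753259632], [0.0, 0.0, 1.0]] [[0.9983, -0.0457, 0.0356, 0.4329], [-0.0537, -0.4968, 0.8662, -0.8882], [-0.0219, -0.8667, -0.4984, 0.702], [0.0, 0.0, 0.0, 1.0]]
```

View pics/top0.png

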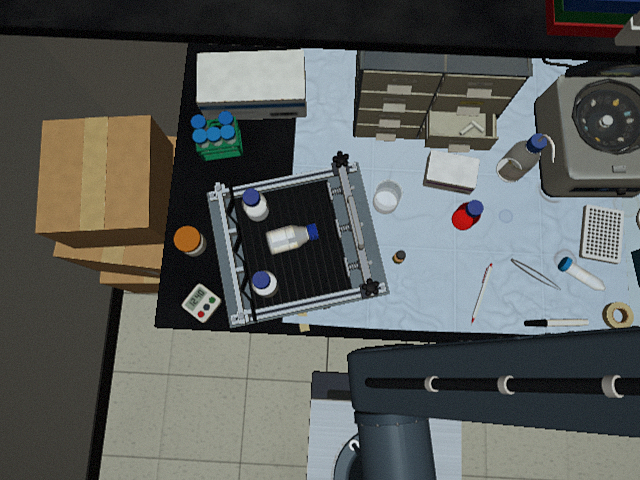

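View pics/side0.png

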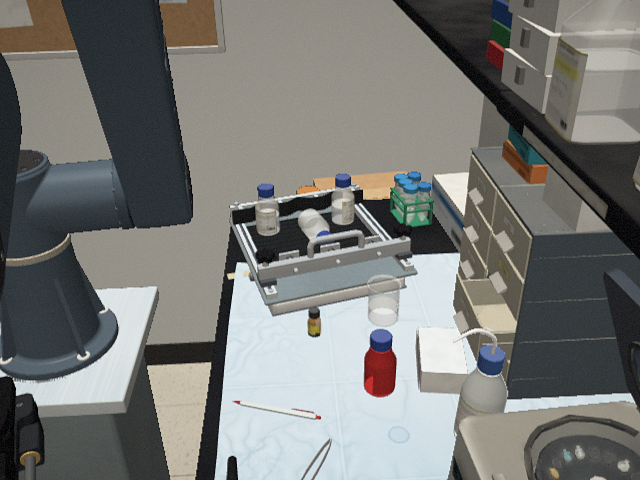

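The shaker is at top (210–385, 160–325), with the fence on the left. Two bottles are standing, with caps at (251,197) and (264,277). The fallen bottle is in the middle place with its cap at (313,231), and the red look-alike is at (467,213). In the side view the handle is at (337,243). I'll take a close crop next.

```bash
cat > h.py <<'E'
from rig import *
import cv2,numpy as np
def ray(c,u,v):
    P=np.array(c["pose"]);K=np.array(c["mtx"])
    d=P[:3,:3]@np.linalg.inv(K)@np.array([u,v,1.]);return P[:3,3],d/np.linalg.norm(d)
def onz(c,u,v,z):
    o,d=ray(c,u,v);return o+d*(z-o[2])/d[2]
def two(r1,r2):
    (o1,d1),(o2,d2)=r1,r2
    t=np.linalg.lstsq(np.c_[d1,-d2],o2-o1,rcond=None)[0]
    a,b=o1+t[0]*d1,o2+t[1]*d2;return (a+b)/2,np.linalg.norm(a-b)
def proj(c,p):
    P=np.array(c["pose"]);q=P[:3,:3].T@(np.asarray(p)-P[:3,3]);q=np.array(c["mtx"])@q;return q[:2]/q[2]
def blue(img):
    hsv=cv2.cvtColor(img,cv2.COLOR_RGB2HSV)
    m=cv2.inRange(hsv,(108,110,40),(130,255,255))
    n,l,st,ce=cv2.connectedComponentsWithStats(m)
    return [(st[i].tolist(),np.round(ce[i],1).tolist()) for i in range(1,n) if st[i,4]>25]
E
python3 - <<'E'
from h import *
c=capture("top");i=c["color"][150:335,180:400]
cv2.imwrite("pics/tc.png",cv2.resize(i[:,:,::-1],None,fx=3.6,fy=3.2,interpolation=cv2.INTER_CUBIC)) if 0 else cv2.imwrite("pics/tc.png",cv2.resize(i[:,:,::-1],None,fx=3.2,fy=3.2,interpolation=cv2.INTER_CUBIC))
print("top",blue(c["color"]))
c=capture("side");i=c["color"][160:320,220:430]
cv2.imwrite("pics/sc.png",cv2.resize(i[:,:,::-1],None,fx=3.6,fy=3.6,interpolation=cv2.INTER_CUBIC))
print("side",blue(c["color"]))
E
```

```text
top [([565, 0, 75, 13, 387], [601.9, 5.4]), ([526, 133, 21, 20, 233], [536.3, 142.8]), ([242, 188, 18, 17, 222], [250.5, 196.2]), ([466, 200, 17, 17, 209], [474.3, 207.9]), ([306, 223, 13, 18, 152], [312.4, 231.3]), ([252, 271, 18, 18, 242], [260.3, 279.2])]
side [([491, 0, 21, 29, 314], [501.4, 12.0]), ([336, 174, 15, 14, 152], [343.3, 181.0]), ([258, 184, 16, 14, 174], [265.5, 190.7]), ([317, 231, 14, 5, 41], [323.6, 232.8]), ([371, 330, 21, 22, 308], [381.2, 342.0]), ([478, 350, 27, 25, 388], [489.7, 364.3])]
```

View pics/tc.png

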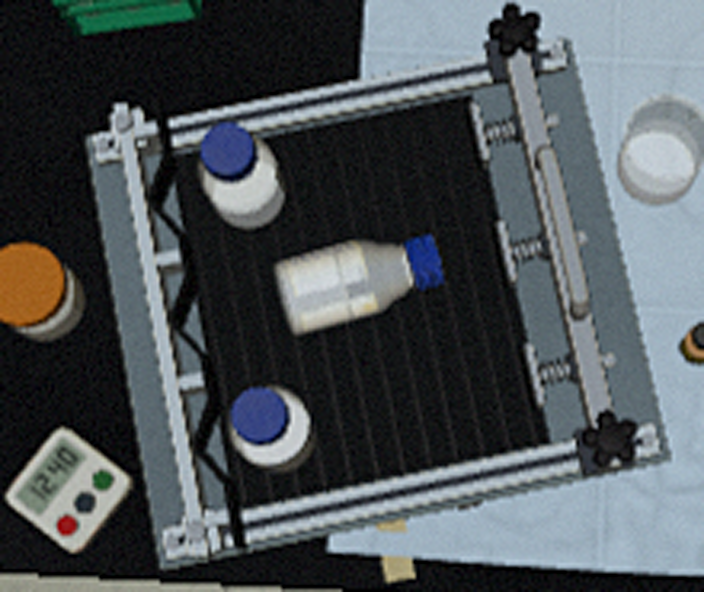

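View pics/sc.png

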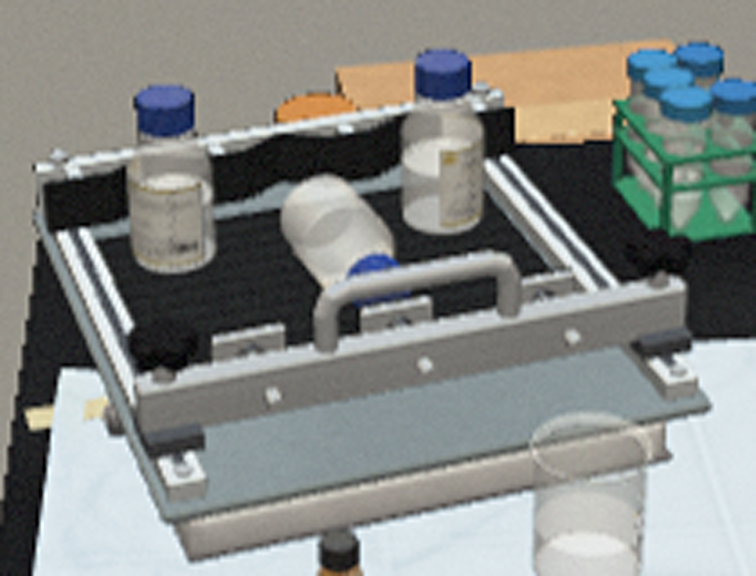

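Crop: fence on the left, bar on the right. Fallen bottle: base at (300,300), cap at (425,262), tilted a few degrees off the shaker axis. Platform corners are near (88,138), (165,568), (570,40) and (668,460).

Run:
```python
from h import *
t=capture("top");s=capture("side")
f=lambda x,y:(x/3.2+180,y/3.2+150)
zp=0.055
C={k:onz(t,*f(*v),zp)[:2] for k,v in dict(mp=(88,138),pp=(165,568),mm=(570,40),pm=(668,460)).items()}
# image up=+x world
TL,BL,TR,BR=C['mp'],C['pp'],C['mm'],C['pm']
print({k:v.round(4) for k,v in C.items()});print("len y",np.linalg.norm(TL-TR),np.linalg.norm(BL-BR),"len x",np.linalg.norm(TL-BL),np.linalg.norm(TR-BR))
o=(TL+TR+BL+BR)/4
yv=(TL-TR)+(BL-BR);xv=(TL-BL)+(TR-BR)
a1=np.degrees(np.arctan2(yv[1],yv[0]))-90;a2=np.degrees(np.arctan2(xv[1],xv[0]));print("o",o,"ang",a1,a2)
k1,k2=[onz(t,*f(*p),0.128)[:2] for p in((512,28),(608,437))];d=k1-k2;print("knobs",np.linalg.norm(d),np.degrees(np.arctan2(d[1],d[0])),(k1+k2)/2)
h1,h2=[onz(t,*f(*p),0.143)[:2] for p in((547,150),(580,312))];d=h1-h2;print("handle",np.linalg.norm(d),np.degrees(np.arctan2(d[1],d[0])),(h1+h2)/2)
a=np.radians((a1+a2)/2);X=np.array([np.cos(a),np.sin(a)]);Y=np.array([-X[1],X[0]])
S=lambda p:np.round([(p[:2]-o)@X,(p[:2]-o)@Y],4)
print("knobmid S",S((k1+k2)/2),"handle S",S((h1+h2)/2))
for n,pt,ps in(("far",(250.5,196.2),(343.3,181)),("near",(260.3,279.2),(265.5,190.7)),("fallencap",(312.4,231.3),(323.6,232.8))):
    p,e=two(ray(t,*pt),ray(s,*ps));print(n,p.round(4),"gap",e.round(4),S(p))
for n,q,z in(("lowcap",(312.4,231.3),.083),("capend",f(434,260),.083),("captip/neck",f(410,264),.083),("base",f(287,297),.083)):
    p=onz(t,*q,z);print(n,p.round(4),S(p))
for n,q in(("far",f(228,150)),("near",f(260,413))):p=onz(t,*q,.16);print(n,p.round(4),S(p))
```

```text
{'mp': array([0.5707, 0.4041]), 'pp': array([0.2851, 0.326 ]), 'mm': array([0.6578, 0.0788]), 'pm': array([0.3715, 0.0039])}
len y 0.336792880062818 0.33343224395719295 len x 0.29604614831066123 0.29590663004958734
o [0.47129556 0.20321215] ang 15.002462509194388 14.97957266285812
knobs 0.2698191654478545 15.109060738385011 [0.50586231 0.08481998]
handle 0.10458930727836523 13.424260313879223 [0.50020036 0.08262267]
knobmid S [ 0.0028 -0.1233] handle S [-0.0033 -0.124 ]
far [0.5416 0.2938 0.1503] gap 0.0029 [0.0914 0.0693]
near [0.3776 0.2616 0.1511] gap 0.003 [-0.0754  0.0806]
fallencap [0.4899 0.1694 0.0971] gap 0.005 [ 0.0093 -0.0374]
lowcap [0.4906 0.1698 0.083 ] [ 0.01   -0.0373]
capend [0.4911 0.1631 0.083 ] [ 0.0087 -0.0439]
captip/neck [0.4876 0.1785 0.083 ] [ 0.0094 -0.0281]
base [0.4616 0.257  0.083 ] [0.0046 0.0545]
far [0.5359 0.2904 0.16  ] [0.085  0.0675]
near [0.3753 0.2584 0.16  ] [-0.0784  0.0781]
```

Request:
{"op": "step_arm", "data": {
  "targets": [
    [0.5, 1, 1, 0.2, 0.486],
    [0.5, 1, 1, 0.2, 0.486],
    [0.5, 1, 1, 0.2, 0.486],
    [0.5, 1, 1, 0.2, 0.486],
    [0.5, 1, 1, 0.2, 0.486],
    [0.5, 1, 1, 0.2, 0.486],
    [0.5, 1, 1, 0.2, 0.486],
    [0.5, 1, 1, 0.2, 0.486],
    [0.5, 1, 1, 0.2, 0.486],
    [0.5, 1, 1, 0.2, 0.486],
    [0.5, 1, 1, 0.2, 0.486]
  ]
}}

```text
time_s: 1.4
position: [0.4496, -0.3419, 0.2806]
tcp_rot: [[-0.279, 0.96, -0.0], [0.96, 0.279, 0.0], [0.0, -0.0, -1.0]]
force: [-0.6, 0.4, 0.6]
opening: 0.749
grasp_force: 0.0
```

Request:
{"op": "step_arm", "data": {
  "targets": [
    [0.5, 0.164, 1, 0, 0],
    [0.5, 0.164, 1, 0, 0],
    [0.5, 0.164, 1, 0, 0],
    [0.5, 0.164, 1, 0, 0],
    [0.5, 0.164, 1, 0, 0],
    [0.5, 0.164, 1, 0, 0]
  ]
}}

```text
time_s: 2.0
position: [0.4899, -0.087, 0.2806]
tcp_rot: [[-0.28, 0.96, -0.001], [0.96, 0.28, 0.003], [0.003, 0.0, -1.0]]
force: [-0.0, -0.5, -0.8]
opening: 0.749
grasp_force: 0.0
```

Request:
{"op": "step_arm", "data": {
  "targets": [
    [0.5, 0, 1, 0, 0],
    [0.5, 0, 1, 0, 0],
    [0.5, 0, 1, 0, 0],
    [0.5, 0, 1, 0, 0],
    [0.5, 0, 1, 0, 0],
    [0.5, 0, 1, 0, 0]
  ]
}}

```text
time_s: 2.6
position: [0.4901, 0.1624, 0.2807]
tcp_rot: [[-0.281, 0.96, 0.001], [0.96, 0.281, 0.002], [0.002, 0.001, -1.0]]
force: [0.9, -0.5, -1.1]
opening: 0.751
grasp_force: 0.0
```

Run:
```python
from h import *
w=capture("wrist");print(w["mtx"].tolist(),np.round(w["pose"],4).tolist());cv2.imwrite("pics/w1.png",w["color"][:,:,::-1])
print(blue(w["color"]), read_state()["position"])
```

```text
[[371.64829954431775, 0.0, 317.18681142844844], [0.0, 371.64829954431775, 236.40442682528533], [0.0, 0.0, 1.0]] [[0.9594, 0.2728, 0.0714, 0.4707], [0.2819, -0.9294, -0.2383, 0.2284], [0.0014, 0.2488, -0.9686, 0.4358], [0.0, 0.0, 0.0, 1.0]]
[([304, 196, 36, 22, 676], [322.0, 206.8])] [0.49031778 0.15966732 0.28052148]
```

View pics/w1.png

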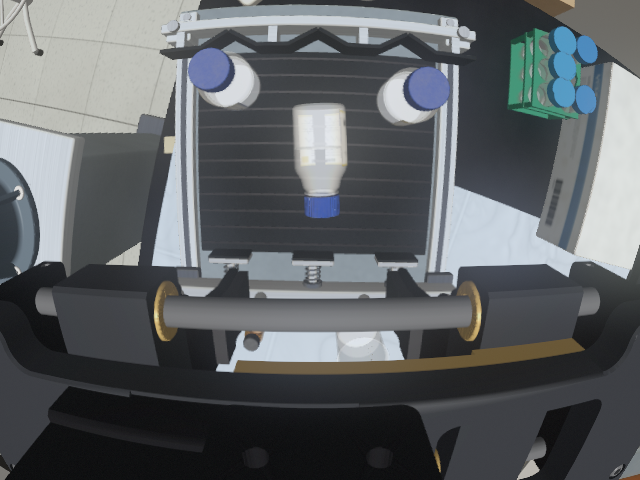

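Wrist view: fallen bottle with base at (320,104) and cap at (322,207). Standing caps are at (211,70) and (427,90), the notches are along row 40, and pads a to c are at (230,258), (312,258) and (396,258).

```bash
cat >> h.py <<'E'
def wray(c,u,v):
    P=np.array(c["pose"]);K=np.array(c["mtx"]);x=(u-K[0,2])/K[0,0];y=(v-K[1,2])/K[1,1];r=np.hypot(x,y)
    s=np.sin(r)/r if r>1e-9 else 1;d=P[:3,:3]@np.array([x*s,y*s,np.cos(r)]);return P[:3,3],d
def wz(c,u,v,z):
    o,d=wray(c,u,v);return o+d*(z-o[2])/d[2]
E
python3 - <<'E'
from h import *
w=capture("wrist")
for a in(15,):
    a=np.radians(a);X=np.array([np.cos(a),np.sin(a)]);Y=np.array([-X[1],X[0]]);o=np.array([.4713,.2032])
    S=lambda p:np.round([(p[:2]-o)@X,(p[:2]-o)@Y],4)
    for n,u,v,z in(("cap",322,207,.083),("capend",322,217,.083),("captop-neck",322,196,.1),("base",320,104,.107),("bL",295,106,.083),("bR",346,106,.083),("capL",211,70,.163),("capR",427,90,.163),("landL",265,52,.102),("landR",370,50,.102),("notchL",232,34,.102),("notchM",316,31,.102),("notchR",404,34,.102),("padA",230,265,.089),("padB",312,265,.089),("padC",396,265,.089)):
        p=wz(w,u,v,z);print(n,p.round(4),S(p))
E
```

```text
cap [0.493  0.1678 0.083 ] [ 0.0118 -0.0399]
capend [0.4958 0.1583 0.083 ] [ 0.0121 -0.0497]
captop-neck [0.4891 0.1803 0.1   ] [ 0.0113 -0.0267]
base [0.464  0.2593 0.107 ] [0.0074 0.0561]
bL [0.4415 0.2534 0.083 ] [-0.0158  0.0562]
bR [0.4873 0.2669 0.083 ] [0.0319 0.0574]
capL [0.3794 0.2587 0.163 ] [-0.0744  0.0774]
capR [0.5377 0.289  0.163 ] [0.0863 0.0657]
landL [0.4029 0.2933 0.102 ] [-0.0427  0.1047]
landR [0.4924 0.3215 0.102 ] [0.051  0.1088]
notchL [0.368  0.3035 0.102 ] [-0.0739  0.1236]
notchM [0.4412 0.3245 0.102 ] [0.0023 0.1249]
notchR [0.5177 0.3474 0.102 ] [0.0822 0.1273]
padA [0.4207 0.0869 0.089 ] [-0.079  -0.0993]
padB [0.4996 0.1105 0.089 ] [ 0.0034 -0.0968]
padC [0.5803 0.1337 0.089 ] [ 0.0873 -0.0954]
```

Request:
{"op": "step_arm", "data": {
  "targets": [
    [0.3, 0.008, 0.042, -0.2, 0],
    [0.3, 0.008, 0.042, -0.4, 0],
    [0.3, 0.008, 0.042, -0.55, 0],
    [0.3, 0.008, 0.042, -0.68, 0],
    [0.3, 0.008, 0.042, -0.76, 0],
    [0.3, 0.008, 0.042, -0.8, 0],
    [0.3, 0.008, 0.042, -0.83, 0],
    [0.3, 0.008, 0.042, -0.83, 0],
    [0.3, 0.008, 0.042, -0.83, 0]
  ]
}}

```text
time_s: 3.6
position: [0.4933, 0.1678, 0.0739]
tcp_rot: [[-0.276, 0.961, 0.002], [0.961, 0.276, 0.0], [-0.0, 0.002, -1.0]]
force: [-0.9, 0.4, -0.1]
opening: 0.647
grasp_force: 0.0
```

Run:
```python
from h import *
w=capture("wrist");cv2.imwrite("pics/w2.png",w["color"][:,:,::-1]);print(read_state()["position"],read_state()["force"])
```

```text
[0.49339351 0.16804105 0.07410009] [1.05920946 0.1427446  0.56014109]
```

View pics/w2.png

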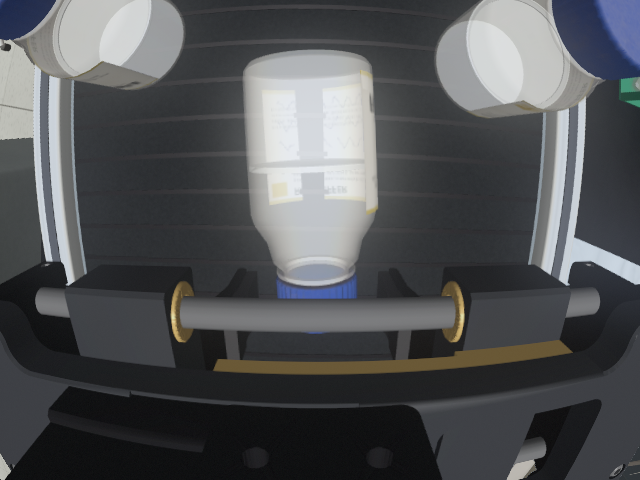

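The cap, at (317,300), sits centred between the fingers (235 and 400). Closing.

Request:
{"op": "step_arm", "data": {
  "targets": [
    [-1, 0, 0, 0, 0],
    [-1, 0, 0, 0, 0],
    [-1, 0, 0, 0, 0],
    [-1, 0, 0, 0, 0],
    [-1, 0, 0, 0, 0],
    [-1, 0, 0, 0, 0]
  ]
}}

```text
time_s: 4.25
position: [0.4925, 0.1682, 0.0731]
tcp_rot: [[-0.277, 0.961, 0.0], [0.961, 0.277, 0.0], [-0.0, 0.0, -1.0]]
force: [-0.5, -0.5, 0.8]
opening: 0.384
grasp_force: 29.9
```

Request:
{"op": "step_arm", "data": {
  "targets": [
    [-1, -0.003, 0.011, 0.033, 0],
    [-1, -0.006, 0.022, 0.065, 0],
    [-1, -0.011, 0.038, 0.095, 0],
    [-1, -0.016, 0.055, 0.125, 0],
    [-1, -0.022, 0.076, 0.152, 0],
    [-1, -0.028, 0.097, 0.178, 0],
    [-1, -0.028, 0.097, 0.178, 0]
  ]
}}

```text
time_s: 4.95
position: [0.4857, 0.1934, 0.1186]
tcp_rot: [[-0.278, 0.961, 0.002], [0.961, 0.278, 0.0], [-0.0, 0.002, -1.0]]
force: [0.1, 0.2, -3.2]
opening: 0.379
grasp_force: 29.9
```

Run:
```python
from h import *
s=read_state();print(s["position"],s["force"],s["moment"])
i=capture("side")["color"][130:320,200:430];w=capture("wrist")["color"]
a=cv2.resize(i,None,fx=1.7,fy=1.7);b=cv2.resize(w,(400,300));H=323
b=cv2.copyMakeBorder(b,0,H-300,0,0,cv2.BORDER_CONSTANT)
cv2.imwrite("pics/p3.png",np.hstack([a[:H],b])[:,:,::-1])
```

```text
[0.48573041 0.19337128 0.1186068 ] [ 0.10643484  0.15146535 -3.15769698] [-0.05275093 -0.12041689 -0.01273383]
```

View pics/p3.png

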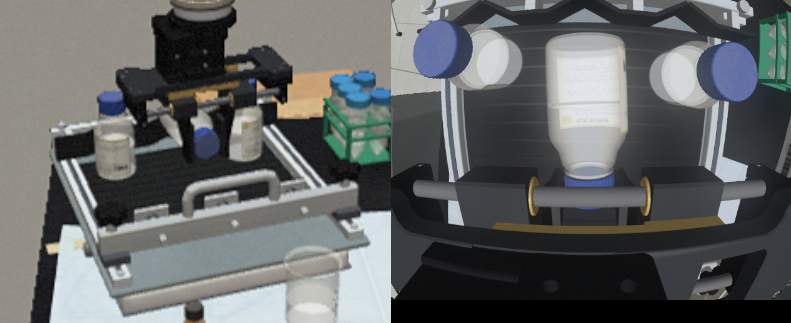

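The bottle came up without pivoting: it was still level, and the force shows its full weight. I'll lay it back and re-grip only the last few mm of the cap, so it can swing in the grip.

Request:
{"op": "step_arm", "data": {
  "targets": [
    [-1, 0.006, -0.021, -0.026, 0],
    [-1, 0.012, -0.042, -0.06, 0],
    [-1, 0.018, -0.06, -0.09, 0],
    [-1, 0.024, -0.08, -0.12, 0],
    [-1, 0.028, -0.097, -0.15, 0],
    [-1, 0.028, -0.097, -0.165, 0],
    [-1, 0.028, -0.097, -0.175, 0],
    [-1, 0.028, -0.097, -0.175, 0],
    [0, 0.028, -0.097, -0.178, 0],
    [0, 0.028, -0.097, -0.178, 0],
    [0, 0.028, -0.097, -0.178, 0],
    [0, 0.035, -0.122, -0.178, 0],
    [0, 0.043, -0.147, -0.178, 0],
    [0, 0.043, -0.147, -0.178, 0],
    [-1, 0.043, -0.147, -0.178, 0],
    [-1, 0.043, -0.147, -0.178, 0],
    [-1, 0.043, -0.147, -0.178, 0],
    [-1, 0.043, -0.147, -0.178, 0]
  ]
}}

```text
time_s: 6.85
position: [0.4962, 0.1557, 0.073]
tcp_rot: [[-0.277, 0.961, -0.0], [0.961, 0.277, -0.0], [-0.0, -0.0, -1.0]]
force: [0.9, -1.2, -0.2]
opening: 0.357
grasp_force: 30.0
```

Request:
{"op": "step_arm", "data": {
  "targets": [
    [-1, -0.003, 0.011, 0.033, 0],
    [-1, -0.006, 0.022, 0.065, 0],
    [-1, -0.011, 0.038, 0.095, 0],
    [-1, -0.016, 0.055, 0.125, 0],
    [-1, -0.022, 0.076, 0.152, 0],
    [-1, -0.028, 0.097, 0.178, 0],
    [-1, -0.028, 0.097, 0.178, 0]
  ]
}}

```text
time_s: 7.55
position: [0.49, 0.1808, 0.1189]
tcp_rot: [[-0.278, 0.96, 0.003], [0.96, 0.278, 0.0], [-0.001, 0.003, -1.0]]
force: [1.1, -1.0, -0.3]
opening: 0.113
grasp_force: 0.3
```

Run:
```python
from h import *
s=read_state();print(s["position"],s["force"],s["moment"])
i=capture("side")["color"][130:320,200:430];w=capture("wrist")["color"]
a=cv2.resize(i,None,fx=1.7,fy=1.7);b=cv2.resize(w,(400,300));H=323
b=cv2.copyMakeBorder(b,0,H-300,0,0,cv2.BORDER_CONSTANT)
cv2.imwrite("pics/p4.png",np.hstack([a[:H],b])[:,:,::-1])
```

```text
[0.4900362  0.1807918  0.11887055] [ 1.10557544 -1.01506245 -0.27436451] [-0.1366899  -0.19079869  0.02092788]
```

View pics/p4.png

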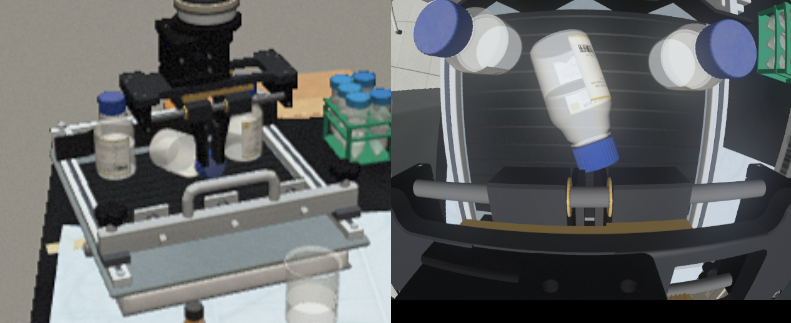

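It slipped off the cap end. The bottle lies yawed about 15°, with its cap at wrist (330,243). I'll open, rise and measure again.

Request:
{"op": "step_arm", "data": {
  "targets": [
    [0.4, 0, 0, 0.2, 0],
    [0.4, 0, 0, 0.3, 0],
    [0.4, 0, 0, 0.3, 0],
    [0.4, 0, 0, 0.3, 0]
  ]
}}

```text
time_s: 8.05
position: [0.489, 0.1799, 0.1925]
tcp_rot: [[-0.277, 0.961, 0.0], [0.961, 0.277, 0.0], [0.0, 0.0, -1.0]]
force: [0.3, -0.4, -0.0]
opening: 0.32
grasp_force: 0.0
```

```bash
cat > m.py <<'E'
from h import *
a=np.radians(15.5);X=np.array([np.cos(a),np.sin(a)]);Y=np.array([-X[1],X[0]]);o=np.array([.4713,.2032])+.003*X-.002*Y
S=lambda p:np.round([(p[:2]-o)@X,(p[:2]-o)@Y],4)
def meas(w,z=.083):
    hsv=cv2.cvtColor(w["color"],cv2.COLOR_RGB2HSV)
    m=cv2.inRange(hsv,(108,110,40),(130,255,255))
    n,l,st,ce=cv2.connectedComponentsWithStats(m)
    # the blob nearest the image middle
    i=min((i for i in range(1,n) if st[i,4]>150),key=lambda i:np.hypot(ce[i][0]-320,ce[i][1]-220))
    ys,xs=np.where(l==i)
    P=np.array([wz(w,u,v,z)[:2] for u,v in zip(xs,ys)])
    mean=P.mean(0);ev,V=np.linalg.eigh(np.cov(P.T))
    return mean,P,(ce[i],st[i])
E
python3 - <<'E'
from m import *
w=capture("wrist");mean,P,i=meas(w);print(i,"cap",mean.round(4),S(mean),read_state()["position"])
q=P-mean;r=cv2.minAreaRect((P*1e4).astype(np.float32));print("rect mm",np.array(r[0])/1e4,np.array(r[1])/10,r[2])
# bright body mask
g=cv2.cvtColor(w["color"],cv2.COLOR_RGB2HSV);m=cv2.inRange(g,(0,0,110),(179,70,255));m[:, :200]=0;m[:,440:]=0;m[260:]=0
n,l,st,ce=cv2.connectedComponentsWithStats(m);
for k in range(1,n):
    if st[k,4]>800:
        ys,xs=np.where(l==k);Q=np.array([wz(w,u,v,.083)[:2] for u,v in zip(xs,ys)]);rr=cv2.minAreaRect((Q*1e4).astype(np.float32));print(st[k],ce[k],Q.mean(0).round(4),np.array(rr[1])/10,rr[2])
cv2.imwrite("pics/w5.png",w["color"][:,:,::-1])
E
```

```text
(array([306.39638158, 223.71463816]), array([ 282,  207,   48,   33, 1216], dtype=int32)) cap [0.4788 0.1875] [-0.     -0.0151] [0.48832954 0.17975088 0.19176667]
rect mm [0.47886494 0.18710668] [33.55018311 21.25626831] 23.904802322387695
[ 200    0  240   35 6302] [319.32894319  13.5463345 ] [0.4444 0.3405] [177.66589355  31.98345337] 16.28122901916504
[ 200   34   38   90 2371] [214.75579924  83.17207929] [0.3865 0.2695] [28.17703552 68.07574463] 16.68876838684082
[ 389   66   51   76 2780] [416.55503597 107.11798561] [0.531  0.2925] [37.84107971 56.98684082] 16.330171585083008
[ 257   83   79  129 8169] [297.04076386 143.0375811 ] [0.4564 0.2419] [50.91260986 92.12364502] 22.253787994384766
```

Cap centre is (0.479, 0.187), rect 33.5 × 21 mm as expected, axis yawed about 7° more. I'll re-grip near the cap middle and then try a lighter grip through the commanded opening, so the bottle can swing.

Request:
{"op": "step_arm", "data": {
  "targets": [
    [0.2, -0.03, 0.012, -0.1, 0.037],
    [0.2, -0.03, 0.012, -0.25, 0.037],
    [0.2, -0.03, 0.012, -0.38, 0.037],
    [0.2, -0.03, 0.012, -0.44, 0.037],
    [0.2, -0.03, 0.012, -0.475, 0.037],
    [0.2, -0.03, 0.012, -0.475, 0.037],
    [-1, -0.03, 0.012, -0.475, 0.037],
    [-1, -0.03, 0.012, -0.475, 0.037],
    [-1, -0.03, 0.012, -0.475, 0.037],
    [-1, -0.03, 0.012, -0.475, 0.037],
    [-1, -0.03, 0.012, -0.475, 0.037]
  ]
}}

```text
time_s: 9.2
position: [0.4821, 0.1829, 0.0744]
tcp_rot: [[-0.387, 0.922, 0.001], [0.922, 0.387, -0.0], [-0.001, 0.001, -1.0]]
force: [-0.0, -0.6, -0.2]
opening: 0.382
grasp_force: 30.0
```

Request:
{"op": "step_arm", "data": {
  "targets": [
    [-0.25, 0, 0, 0, 0],
    [-0.25, 0, 0, 0, 0],
    [-0.25, 0, 0, 0, 0]
  ]
}}

```text
time_s: 9.5
position: [0.4822, 0.1828, 0.074]
tcp_rot: [[-0.387, 0.922, 0.001], [0.922, 0.387, -0.0], [-0.001, 0.001, -1.0]]
force: [0.4, -3.1, 3.1]
opening: 0.383
grasp_force: 26.1
```

Request:
{"op": "step_arm", "data": {
  "targets": [
    [-0.238, 0, 0, 0, 0],
    [-0.238, 0, 0, 0, 0]
  ]
}}

```text
time_s: 9.7
position: [0.4821, 0.1828, 0.0739]
tcp_rot: [[-0.387, 0.922, 0.001], [0.922, 0.387, -0.0], [-0.0, 0.001, -1.0]]
force: [1.1, -3.1, 2.0]
opening: 0.384
grasp_force: 14.0
```

Request:
{"op": "step_arm", "data": {
  "targets": [
    [-0.23, 0, 0, 0, 0],
    [-0.23, 0, 0, 0, 0],
    [-0.23, -0.005, 0.011, 0.033, 0],
    [-0.23, -0.009, 0.021, 0.065, 0],
    [-0.23, -0.015, 0.038, 0.095, 0],
    [-0.23, -0.022, 0.053, 0.125, 0],
    [-0.23, -0.022, 0.053, 0.125, 0]
  ]
}}

```text
time_s: 10.4
position: [0.4761, 0.1971, 0.1062]
tcp_rot: [[-0.388, 0.922, 0.001], [0.922, 0.388, 0.001], [0.0, 0.001, -1.0]]
force: [-1.0, -1.3, -1.5]
opening: 0.389
grasp_force: 7.1
```

```bash
cat >> m.py <<'E'
def body(w):
    g=cv2.cvtColor(w["color"],cv2.COLOR_RGB2HSV);m=cv2.inRange(g,(0,0,110),(179,70,255));m[:, :200]=0;m[:,440:]=0;m[260:]=0
    n,l,st,ce=cv2.connectedComponentsWithStats(m)
    for k in range(1,n):
        if st[k,4]>800: print("body",st[k],ce[k].round(0))
    print("blue",blue(w["color"]))
E
python3 - <<'E'
from m import *
w=capture("wrist");body(w);s=read_state();print(s["force"],s["grasp_force"],s["opening"])
E
```

```text
body [396   0  44  36 850] [426.  16.]
body [ 309   20   86   31 1081] [353.  36.]
body [ 200   39   38   97 2588] [215.  89.]
body [  258    60   115   200 20127] [314. 159.]
blue [([102, 6, 52, 101, 554], [131.0, 47.6]), ([82, 104, 22, 8, 66], [93.5, 107.7]), ([569, 121, 50, 45, 278], [586.4, 133.5]), ([568, 168, 35, 53, 255], [579.0, 200.8]), ([278, 265, 79, 34, 2573], [317.3, 282.0])]
[-0.19333013  0.30589889 -1.30157255] 7.0678140968084335 0.387580895711905
```

Request:
{"op": "step_arm", "data": {
  "targets": [
    [-0.226, 0, 0, 0, 0],
    [-0.226, 0, 0, 0, 0],
    [-0.226, 0, 0, 0, 0]
  ]
}}

```text
time_s: 10.75
position: [0.4762, 0.1961, 0.1048]
tcp_rot: [[-0.386, 0.922, -0.0], [0.922, 0.386, 0.0], [0.0, -0.0, -1.0]]
force: [0.6, 1.1, -1.4]
opening: 0.386
grasp_force: 4.4
```

Run:
```python
from m import *
w=capture("wrist");body(w);s=read_state();print(s["force"],s["grasp_force"],s["opening"])
```

```text
body [ 309   18   87   31 1113] [353.  33.]
body [ 200   36   38   98 2577] [215.  87.]
body [  258    59   116   201 20380] [314. 158.]
blue [([103, 2, 50, 102, 565], [129.6, 44.3]), ([80, 101, 22, 7, 61], [91.2, 104.4]), ([572, 118, 49, 45, 306], [588.8, 130.3]), ([572, 165, 35, 54, 274], [582.4, 198.7]), ([608, 199, 23, 19, 30], [620.1, 209.4]), ([278, 266, 79, 33, 2521], [317.2, 282.3])]
[-0.78764552  0.23508773 -0.98039046] 4.431367814540863 0.390746513891164
```

The body in the view has narrowed from 128 to 116 px, so the base is dropping and the light grip does pivot. Lifting straight up to let it swing.

Request:
{"op": "step_arm", "data": {
  "targets": [
    [-0.226, 0, 0, 0.05, 0],
    [-0.226, 0, 0, 0.1, 0],
    [-0.226, -0.004, 0.014, 0.16, -0.009],
    [-0.226, -0.008, 0.028, 0.22, -0.018],
    [-0.226, -0.012, 0.042, 0.28, -0.027],
    [-0.226, -0.016, 0.056, 0.34, -0.036],
    [-0.226, -0.019, 0.069, 0.38, -0.036],
    [-0.226, -0.019, 0.069, 0.38, -0.036],
    [-0.226, -0.019, 0.069, 0.38, -0.036]
  ]
}}

```text
time_s: 11.7
position: [0.4713, 0.2133, 0.2001]
tcp_rot: [[-0.281, 0.96, -0.0], [0.96, 0.281, -0.0], [-0.0, -0.0, -1.0]]
force: [-0.4, -0.0, -2.2]
opening: 0.392
grasp_force: 5.5
```

Run:
```python
from m import *
w=capture("wrist");body(w);s=read_state();print(s["position"],s["force"],s["grasp_force"],s["opening"])
i=capture("side")["color"][130:320,200:430];w=w["color"]
a=cv2.resize(i,None,fx=1.7,fy=1.7);b=cv2.resize(w,(400,300));H=323
b=cv2.copyMakeBorder(b,0,H-300,0,0,cv2.BORDER_CONSTANT)
cv2.imwrite("pics/p5.png",np.hstack([a[:H],b])[:,:,::-1])
```

```text
body [  200     0   240    90 12688] [314.  52.]
body [ 200  101   50   75 2552] [223. 138.]
body [ 397  125   43   72 2344] [421. 158.]
body [ 270  152   96  108 7701] [318. 206.]
blue [([278, 254, 79, 44, 881], [319.5, 270.1])]
[0.47095827 0.21320533 0.1996105 ] [ 0.04929206 -0.22579668 -1.1682758 ] 5.5254758648516145 0.38874538172809664
```

View pics/p5.png

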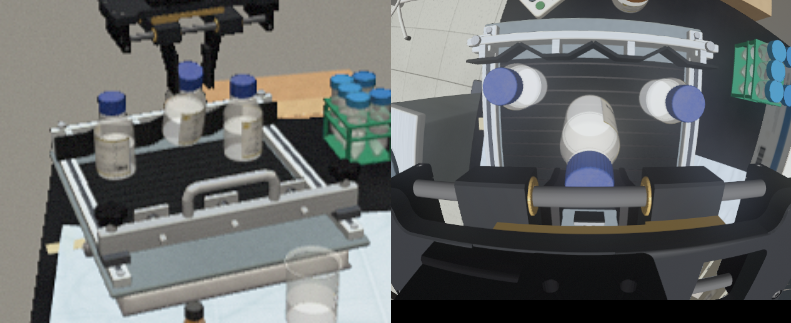

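The bottle hangs nearly upright, its base swung slightly towards the fence (base edge at wrist row about 152). Computing the tilt.

Run:
```python
from m import *
w=capture("wrist");s=read_state();p=s["position"];R=np.array(s["tcp_rot"])
o_,d=wray(w,318,152)
g=p-R[:,2]*.011
dirv=R[:,0]  # along +y-ish
f=lambda ph:(lambda q:((q-o_)-d*((q-o_)@d)))(g+dirv*(.0995*np.sin(ph)+.025*np.cos(ph))+np.array([0,0,-.0995*np.cos(ph)+.025*np.sin(ph)]))
for a in range(0,50,5):print(a,np.linalg.norm(f(np.radians(a))).round(4))
print(S(p),p,s["grasp_force"])
```

```text
0 0.0377
5 0.0292
10 0.021
15 0.0131
20 0.0056
25 0.0015
30 0.008
35 0.014
40 0.0194
45 0.0241
[-0.0007  0.0117] [0.47087506 0.2131527  0.19925634] 5.518830756191164
```

Request:
{"op": "step_arm", "data": {
  "targets": [
    [-0.226, -0.005, 0.02, -0.1, 0],
    [-0.226, -0.011, 0.039, -0.18, 0],
    [-0.226, -0.011, 0.039, -0.205, 0],
    [-0.226, -0.011, 0.039, -0.213, 0],
    [-0.226, -0.016, 0.056, -0.211, 0],
    [-0.226, -0.021, 0.073, -0.209, 0],
    [-0.226, -0.025, 0.09, -0.207, 0],
    [-0.226, -0.03, 0.108, -0.207, 0],
    [-0.226, -0.035, 0.125, -0.208, 0],
    [-0.226, -0.04, 0.144, -0.211, 0],
    [-0.226, -0.045, 0.162, -0.214, 0],
    [-0.226, -0.05, 0.182, -0.217, 0],
    [-0.226, -0.056, 0.203, -0.219, 0],
    [-0.226, -0.056, 0.203, -0.219, 0]
  ]
}}

```text
time_s: 13.25
position: [0.4599, 0.2647, 0.1486]
tcp_rot: [[-0.282, 0.959, 0.006], [0.959, 0.282, 0.0], [-0.002, 0.006, -1.0]]
force: [-1.9, -3.6, 22.6]
opening: 0.39
grasp_force: 13.2
```

```bash
cat > tilt.py <<'E'
from m import *
w=capture("wrist");t=capture("side");s=read_state();p=s["position"]
print(S(p),p,s["force"],s["grasp_force"],s["opening"]);body(w);print("side",blue(t["color"]))
cv2.imwrite("pics/t_w.png",w["color"][:,:,::-1]);cv2.imwrite("pics/t_s.png",t["color"][:,:,::-1])
E
python3 tilt.py
```

```text
[0.0024 0.064 ] [0.45992427 0.26441126 0.1485801 ] [-1.10280612 -3.25184462 23.51512103] 13.14665132726077 0.39003777208552465
body [ 200    0   74   72 3539] [231.  29.]
body [ 354    7   64   53 1035] [377.  42.]
body [  200    79   240    91 18199] [319. 119.]
body [ 200  180   33   80 1914] [213. 218.]
body [ 404  202   36   58 1767] [424. 233.]
body [ 268  209   95   51 2217] [313. 231.]
blue [([106, 223, 38, 14, 94], [125.4, 227.1]), ([280, 247, 11, 19, 30], [284.4, 255.9]), ([490, 257, 32, 8, 65], [504.9, 259.6])]
side [([491, 0, 21, 29, 309], [502.0, 12.4]), ([336, 174, 15, 14, 157], [343.3, 180.9]), ([299, 179, 13, 12, 119], [305.4, 184.9]), ([258, 184, 16, 14, 173], [265.4, 190.8]), ([371, 330, 21, 22, 311], [381.4, 341.9]), ([478, 350, 27, 25, 389], [489.9, 364.4])]
```

Request:
{"op": "step_arm", "data": {
  "targets": [
    [-0.226, 0, 0, 0.01, 0],
    [-0.226, 0, 0, 0.016, 0],
    [-0.226, 0, 0, 0.016, 0]
  ]
}}

```text
time_s: 13.65
position: [0.4583, 0.2644, 0.1494]
tcp_rot: [[-0.28, 0.96, 0.002], [0.96, 0.28, 0.0], [-0.0, 0.002, -1.0]]
force: [1.7, -0.6, 4.6]
opening: 0.39
grasp_force: 9.3
```

```bash
python3 tilt.py
python3 - <<'E'
import cv2,numpy as np
s=cv2.imread("pics/t_s.png")[140:280,220:400];w=cv2.imread("pics/t_w.png")
a=cv2.resize(s,None,fx=2.3,fy=2.3,interpolation=cv2.INTER_CUBIC);b=cv2.resize(w,(380,285))
H=322;b=cv2.copyMakeBorder(b,0,H-285,0,0,cv2.BORDER_CONSTANT);cv2.imwrite("pics/p6.png",np.hstack([a[:H],b]))
E
```

```text
[0.0008 0.0644] [0.45827663 0.26435176 0.14936999] [ 1.57548825 -0.80769902  5.81202713] 9.402221708733123 0.3854711024992967
body [ 200    0   76   73 3755] [232.  29.]
body [ 357    8   64   52 1036] [380.  43.]
body [  200    80   240    90 18115] [320. 120.]
body [ 200  181   36   79 2171] [214. 219.]
body [ 407  202   33   58 1606] [425. 233.]
body [ 270  210   94   50 2160] [316. 231.]
blue [([107, 223, 41, 21, 91], [128.1, 228.0]), ([492, 256, 41, 17, 88], [512.1, 260.6])]
side [([491, 0, 21, 29, 292], [501.6, 12.1]), ([336, 174, 15, 14, 158], [343.2, 180.9]), ([298, 179, 13, 12, 119], [304.4, 184.9]), ([258, 184, 16, 14, 171], [265.5, 190.8]), ([371, 330, 21, 22, 311], [381.3, 341.9]), ([478, 350, 27, 25, 374], [489.8, 364.6])]
```

View pics/p6.png

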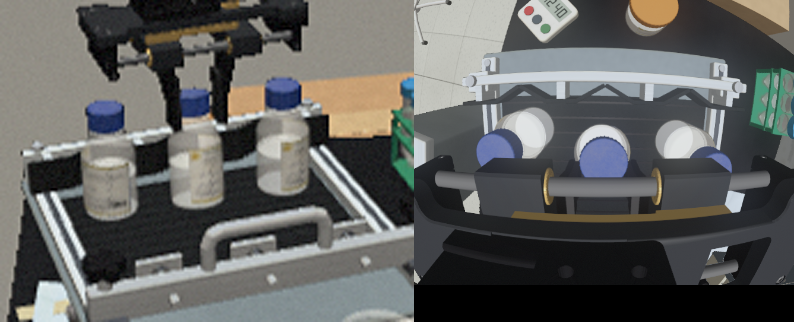

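All three bottles stand upright in the row. Releasing and rising.

Request:
{"op": "step_arm", "data": {
  "targets": [
    [-0.226, 0, 0, 0.005, 0],
    [-0.226, 0, 0, 0.005, 0],
    [0.1, 0, 0, 0.005, 0],
    [0.1, 0, 0, 0.005, 0],
    [0.1, 0, 0, 0.005, 0],
    [0.1, 0, 0, 0.005, 0],
    [0.1, 0, 0, 0.005, 0],
    [0.1, 0, 0, 0.005, 0],
    [0.1, 0, 0, 0.06, 0],
    [0.1, 0, 0, 0.15, 0],
    [0.1, 0, 0, 0.3, 0],
    [0.1, 0, 0, 0.48, 0],
    [0.1, 0, 0, 0.48, 0]
  ]
}}

```text
time_s: 15.05
position: [0.4613, 0.2656, 0.2755]
tcp_rot: [[-0.28, 0.96, 0.013], [0.96, 0.28, 0.004], [0.001, 0.014, -1.0]]
force: [1.1, 0.4, -0.5]
opening: 0.549
grasp_force: 0.0
```

Run:
```python
from m import *
t=capture("top");w=capture("wrist");s=read_state();p=s["position"];print(s["joint_positions"].round(1),p,np.array(s["tcp_rot"])[:,1])
sd=capture("side");print([b for b in blue(sd["color"]) if b[1][0]<350])
# caps in wrist on z=.16
for st,c in blue(w["color"]):
    if st[4]>300: q=wz(w,*c,.157);print("cap",st,c,q.round(4),S(q))
# handle ends from side view: rod along light grey; print light grey rows near col 300-370
for u,v in((312,243),(364,233)):pass
i=sd["color"][215:275,295:375];print(sd["color"].shape)
g=cv2.cvtColor(sd["color"],cv2.COLOR_RGB2GRAY)
for u in (320,330,337,345,355):print(u,g[222:262,u].tolist())
```

```text
[17.9 20.  93.2  0.  66.7  1.6] [0.45798499 0.26441501 0.27057047] [0.95993387 0.2802084  0.00319808]
[([336, 174, 15, 14, 159], [343.2, 180.8]), ([294, 180, 15, 14, 164], [301.2, 187.0]), ([258, 184, 16, 14, 172], [265.6, 190.8])]
(480, 640, 3)
320 [37, 29, 39, 34, 32, 31, 35, 33, 33, 33, 34, 38, 32, 64, 146, 194, 188, 175, 139, 110, 81, 42, 26, 71, 133, 142, 101, 99, 101, 93, 111, 162, 192, 193, 195, 170, 116, 110, 114, 113]
330 [34, 40, 36, 30, 35, 35, 31, 26, 30, 40, 32, 38, 138, 196, 189, 177, 145, 115, 88, 46, 29, 68, 156, 171, 110, 110, 111, 93, 135, 192, 191, 192, 195, 175, 123, 112, 114, 113, 113, 110]
337 [171, 149, 73, 38, 34, 35, 32, 36, 44, 23, 66, 149, 194, 187, 166, 138, 111, 77, 34, 25, 148, 213, 162, 100, 110, 113, 106, 155, 197, 189, 191, 193, 161, 111, 116, 113, 111, 152, 197, 187]
345 [129, 146, 135, 44, 30, 34, 40, 38, 27, 129, 194, 190, 180, 154, 116, 93, 58, 30, 35, 41, 36, 36, 37, 31, 32, 67, 147, 195, 189, 193, 177, 132, 107, 114, 113, 111, 112, 109, 109, 110]
355 [33, 42, 25, 39, 36, 40, 26, 99, 173, 194, 185, 160, 125, 96, 66, 32, 32, 36, 42, 38, 32, 23, 34, 50, 138, 194, 188, 192, 177, 133, 107, 111, 109, 109, 105, 109, 109, 112, 107, 109]
```

Run:
```python
from m import *
sd=capture("side")
for u,v in((320,239),(330,237),(337,235.3),(345,234.2),(355,232.4)):q=onz(sd,u,v,.138);print(q.round(4),S(q))
t=capture("top");g=cv2.cvtColor(t["color"],cv2.COLOR_RGB2GRAY)
f=lambda x,y:(x/3.2+180,y/3.2+150)
for x,y in((553,180),(562,225),(572,280)):
    q=onz(t,*f(x,y),.142);print("top",q.round(4),S(q))
```

```text
[0.4804 0.077  0.138 ] [-0.028  -0.1221]
[0.499  0.0825 0.138 ] [-0.0085 -0.1217]
[0.5123 0.0876 0.138 ] [ 0.0056 -0.1204]
[0.5273 0.0903 0.138 ] [ 0.0207 -0.1218]
[0.5463 0.0952 0.138 ] [ 0.0404 -0.1221]
top [0.5322 0.0902 0.142 ] [ 0.0255 -0.1231]
top [0.5037 0.0835 0.142 ] [-0.0038 -0.122 ]
top [0.4693 0.076  0.142 ] [-0.0389 -0.12  ]
```

Request:
{"op": "step_arm", "data": {
  "targets": [
    [0.1, 0.192, -0.718, 0, 0.495],
    [0.1, 0.192, -0.718, 0, 0.495],
    [0.1, 0.192, -0.718, 0, 0.495],
    [0.1, 0.192, -0.718, 0, 0.495],
    [0.1, 0.192, -0.718, 0, 0.495],
    [0.1, 0.192, -0.718, 0, 0.495],
    [0.1, 0.192, -0.718, 0, 0.495],
    [0.1, 0.192, -0.718, 0, 0.495],
    [0.1, 0.192, -0.718, 0, 0.495],
    [0.1, 0.192, -0.718, 0, 0.495],
    [0.1, 0.192, -0.718, 0, 0.495],
    [0.1, 0.192, -0.718, 0, 0.495],
    [0.1, 0.192, -0.718, 0, 0.495]
  ]
}}

```text
time_s: 16.6
position: [0.5049, 0.0847, 0.2682]
tcp_rot: [[-0.965, -0.262, -0.003], [-0.262, 0.965, 0.0], [0.002, 0.001, -1.0]]
force: [-0.0, -0.1, -0.6]
opening: 0.547
grasp_force: 0.0
```

Run:
```python
from m import *
w=capture("wrist");s=read_state();print(s["position"],np.array(s["tcp_rot"])[:,1],s["joint_positions"].round(0))
# where the expected handle projects in the wrist image, and grey profile across it
P=np.array(w["pose"]);K=np.array(w["mtx"])
def wp(p):
    q=P[:3,:3].T@(np.asarray(p)-P[:3,3]);r=np.arctan2(np.hypot(q[0],q[1]),q[2]);n=np.hypot(q[0],q[1]);return K[0,0]*r*q[0]/n+K[0,2],K[1,1]*r*q[1]/n+K[1,2]
g=cv2.cvtColor(w["color"],cv2.COLOR_RGB2GRAY)
for sx in(-.025,-.01,.01,.025):
    row=[]
    for sy in np.arange(-.16,-.09,.003):
        q=np.r_[o+sx*X+sy*Y,.138];u,v=wp(q);row.append(int(g[int(round(v)),int(round(u))]) if 0<=u<640 and 0<=v<480 else -1)
    print(sx,[round(x) for x in wp(np.r_[o+sx*X-.122*Y,.138])],row)
cv2.imwrite("pics/w7.png",w["color"][:,:,::-1])
for st,c in blue(w["color"]): print(st,c,S(wz(w,*c,.155)))
```

```text
[0.50502837 0.08471731 0.26843613] [-2.62809161e-01  9.64847631e-01  6.27861566e-04] [  -3.   19.   95.    0.   66. -108.]
-0.025 [315, 201] [214, 213, 185, 160, 159, 161, 160, 158, 159, 158, 158, 147, 186, 191, 191, 165, 142, 155, 154, 155, 155, 155, 73, 105]
-0.01 [315, 220] [214, 213, 191, 163, 160, 158, 158, 159, 167, 193, 193, 168, 185, 190, 192, 161, 111, 172, 120, 183, 191, 166, 153, 174]
0.01 [315, 245] [209, 216, 197, 159, 158, 159, 159, 158, 158, 159, 158, 166, 185, 190, 191, 163, 156, 154, 153, 155, 153, 153, 68, 91]
0.025 [315, 263] [211, 212, 149, 159, 157, 157, 156, 158, 160, 160, 158, 161, 190, 190, 191, 158, 156, 155, 155, 155, 153, 153, 69, 68]
```

The wrist profile puts the handle band at about −0.121 in the shaker frame, right under the tool. Descending and pinching.

Request:
{"op": "step_arm", "data": {
  "targets": [
    [0.1, 0, 0, -0.2, 0],
    [0.1, 0, 0, -0.36, 0],
    [0.1, 0, 0, -0.46, 0],
    [0.1, 0, 0, -0.52, 0],
    [0.1, 0, 0, -0.55, 0],
    [0.1, 0, 0, -0.55, 0],
    [-1, 0, 0, -0.55, 0],
    [-1, 0, 0, -0.55, 0],
    [-1, 0, 0, -0.55, 0],
    [-1, 0, 0, -0.55, 0],
    [-1, 0, 0, -0.55, 0],
    [-1, 0, 0, -0.55, 0],
    [-1, 0, 0, -0.55, 0]
  ]
}}

```text
time_s: 17.95
position: [0.5056, 0.0848, 0.1321]
tcp_rot: [[-0.964, -0.265, 0.0], [-0.265, 0.964, 0.0], [-0.0, 0.0, -1.0]]
force: [-0.6, 0.5, 3.1]
opening: 0.128
grasp_force: 30.0
```

Request:
{"op": "step_arm", "data": {
  "targets": [
    [-1, -0.01, 0.039, 0, 0],
    [-1, -0.026, 0.097, 0, 0],
    [-1, -0.041, 0.155, 0, 0],
    [-1, -0.057, 0.213, 0, 0],
    [-1, -0.073, 0.271, 0, 0],
    [-1, -0.085, 0.318, 0, 0],
    [-1, -0.093, 0.348, 0, 0],
    [-1, -0.093, 0.348, 0, 0]
  ]
}}

```text
time_s: 18.75
position: [0.4815, 0.1745, 0.1321]
tcp_rot: [[-0.964, -0.266, 0.0], [-0.266, 0.964, 0.002], [-0.001, 0.002, -1.0]]
force: [-1.4, 1.3, 6.4]
opening: 0.124
grasp_force: 30.0
```

```bash
cat > st.py <<'E'
from m import *
w=capture("wrist");sd=capture("side");s=read_state();f=s["force"];a15=np.radians(15)
Yv=np.array([-np.sin(a15),np.cos(a15)]);print("pos",s["position"].round(4),S(s["position"]),"F along/lateral/z",round(f[:2]@Yv,1),round(f[0]*Yv[1]-f[1]*Yv[0],1),round(f[2],1),"g",s["grasp_force"])
for st,c in blue(sd["color"]):
    if c[0]<350 and c[1]<260: print("side",st,c,S(onz(sd,*c,.153)))
E
python3 st.py
```

```text
pos [0.4816 0.1741 0.1321] [-0.0009 -0.0288] F along/lateral/z 1.6 -1.1 5.8 g 30.004985332489014
side [341, 174, 10, 7, 42] [345.8, 176.8] [0.1012 0.0836]
side [294, 183, 9, 11, 61] [297.2, 189.1] [-0.0139  0.0632]
side [258, 184, 16, 14, 173] [265.4, 190.8] [-0.0774  0.0792]
```

Request:
{"op": "step_arm", "data": {
  "targets": [
    [-1, -0.005, 0.02, 0, 0],
    [-1, -0.01, 0.039, 0, 0],
    [-1, -0.016, 0.058, 0, 0],
    [-1, -0.021, 0.077, 0, 0],
    [-1, -0.025, 0.093, 0, 0],
    [-1, -0.029, 0.108, 0, 0],
    [-1, -0.033, 0.124, 0, 0],
    [-1, -0.037, 0.139, 0, 0],
    [-1, -0.041, 0.155, 0, 0],
    [-1, -0.046, 0.17, 0, 0],
    [-1, -0.046, 0.17, 0, 0]
  ]
}}

```text
time_s: 19.95
position: [0.4704, 0.2155, 0.1321]
tcp_rot: [[-0.964, -0.266, 0.001], [-0.266, 0.964, 0.0], [-0.001, -0.0, -1.0]]
force: [-0.7, -2.6, 4.3]
opening: 0.124
grasp_force: 30.0
```

```bash
python3 st.py
```

```text
pos [0.4704 0.2155 0.1321] [-0.0006  0.0141] F along/lateral/z -1.4 -0.5 4.9 g 30.005540549755096
side [345, 173, 5, 13, 45] [347.3, 179.4] [0.0994 0.0701]
side [294, 183, 11, 11, 72] [298.1, 189.3] [-0.0124  0.0616]
side [258, 184, 16, 14, 171] [265.4, 190.8] [-0.0774  0.0792]
```

Request:
{"op": "step_arm", "data": {
  "targets": [
    [-1, -0.003, 0.012, 0, 0],
    [-1, -0.006, 0.023, 0, 0],
    [-1, -0.009, 0.035, 0, 0],
    [-1, -0.012, 0.046, 0, 0],
    [-1, -0.016, 0.058, 0, 0],
    [-1, -0.019, 0.07, 0, 0],
    [-1, -0.019, 0.07, 0, 0],
    [-1, -0.019, 0.07, 0, 0]
  ]
}}

```text
time_s: 20.85
position: [0.466, 0.2321, 0.1321]
tcp_rot: [[-0.964, -0.267, 0.001], [-0.267, 0.964, -0.001], [-0.001, -0.001, -1.0]]
force: [1.7, -4.8, 5.3]
opening: 0.127
grasp_force: 30.0
```

```bash
python3 st.py
```

```text
pos [0.466  0.2321 0.1321] [-0.0004  0.0313] F along/lateral/z -4.7 -1.2 5.2 g 30.006872713565826
side [342, 171, 6, 12, 53] [344.6, 176.5] [0.0993 0.086 ]
side [291, 179, 11, 11, 73] [295.3, 185.5] [-0.0125  0.0812]
side [256, 182, 16, 14, 162] [263.6, 189.0] [-0.0787  0.0888]
```

Request:
{"op": "step_arm", "data": {
  "targets": [
    [-1, -0.002, 0.006, 0, 0],
    [-1, -0.003, 0.012, 0, 0],
    [-1, -0.005, 0.017, 0, 0],
    [-1, -0.006, 0.023, 0, 0],
    [-1, -0.006, 0.023, 0, 0],
    [-1, -0.006, 0.023, 0, 0]
  ]
}}

```text
time_s: 21.55
position: [0.4645, 0.2376, 0.1321]
tcp_rot: [[-0.964, -0.267, 0.001], [-0.267, 0.964, -0.002], [-0.001, -0.002, -1.0]]
force: [0.4, -5.0, 5.3]
opening: 0.129
grasp_force: 30.0
```

```bash
python3 st.py
```

```text
pos [0.4645 0.2376 0.1321] [-0.0004  0.037 ] F along/lateral/z -6.4 -0.4 5.6 g 30.007290244102478
side [341, 169, 6, 13, 59] [343.6, 175.5] [0.0992 0.0916]
side [290, 179, 11, 10, 70] [294.8, 184.5] [-0.012   0.0863]
side [256, 181, 16, 13, 168] [262.9, 187.5] [-0.0783  0.0964]
```

Request:
{"op": "step_arm", "data": {
  "targets": [
    [-1, -0.001, 0.004, 0, 0],
    [-1, -0.002, 0.008, 0, 0],
    [-1, -0.003, 0.012, 0, 0],
    [-1, -0.004, 0.015, 0, 0],
    [-1, -0.004, 0.015, 0, 0],
    [-1, -0.004, 0.015, 0, 0]
  ]
}}

```text
time_s: 22.25
position: [0.4636, 0.2408, 0.1321]
tcp_rot: [[-0.964, -0.267, 0.001], [-0.267, 0.964, -0.003], [-0.0, -0.003, -1.0]]
force: [0.9, -7.1, 5.7]
opening: 0.127
grasp_force: 30.0
```

```bash
python3 st.py
```

```text
pos [0.4636 0.2407 0.1321] [-0.0004  0.0402] F along/lateral/z -7.4 -0.4 4.9 g 30.008773505687714
side [340, 169, 7, 13, 66] [343.1, 175.4] [0.0984 0.0924]
side [290, 179, 11, 10, 68] [294.9, 184.5] [-0.0118  0.0862]
side [255, 180, 16, 14, 167] [262.6, 187.0] [-0.0782  0.099 ]
```

Request:
{"op": "step_arm", "data": {
  "targets": [
    [-1, -0.001, 0.004, 0, 0],
    [-1, -0.002, 0.008, 0, 0],
    [-1, -0.002, 0.008, 0, 0],
    [-1, -0.002, 0.008, 0, 0]
  ]
}}

```text
time_s: 22.75
position: [0.4633, 0.2422, 0.1321]
tcp_rot: [[-0.964, -0.268, 0.001], [-0.268, 0.964, -0.004], [-0.0, -0.004, -1.0]]
force: [1.8, -9.1, 5.9]
opening: 0.126
grasp_force: 30.0
```

```bash
python3 st.py
```

```text
pos [0.4632 0.2423 0.1321] [-0.0004  0.0418] F along/lateral/z -9.5 -0.5 5.8 g 30.010135173797607
side [340, 169, 7, 13, 65] [343.1, 175.5] [0.0982 0.0919]
side [290, 179, 11, 10, 71] [295.1, 184.5] [-0.0114  0.086 ]
side [255, 180, 16, 14, 165] [262.5, 187.0] [-0.0784  0.099 ]
```

Request:
{"op": "step_arm", "data": {
  "targets": [
    [-1, -0.001, 0.004, 0, 0],
    [-1, -0.002, 0.008, 0, 0],
    [-1, -0.003, 0.01, 0, 0],
    [-1, -0.003, 0.01, 0, 0],
    [-1, -0.003, 0.01, 0, 0],
    [-1, -0.003, 0.01, 0, 0]
  ]
}}

```text
time_s: 23.45
position: [0.4628, 0.2439, 0.1321]
tcp_rot: [[-0.963, -0.268, 0.002], [-0.268, 0.963, -0.005], [-0.0, -0.005, -1.0]]
force: [2.5, -13.1, 5.3]
opening: 0.129
grasp_force: 30.0
```

```bash
python3 st.py
python3 - <<'E'
from m import *
# average force; wrist picture: fence/pads geometry not needed
a=np.radians(15);Yv=np.array([-np.sin(a),np.cos(a)]);F=[]
for _ in range(6):
    c=capture("side");F.append(read_state()["force"])
print(np.mean(F,0),np.mean(F,0)[:2]@Yv)
cv2.imwrite("pics/end_s.png",c["color"][:,:,::-1]);t=capture("top");cv2.imwrite("pics/end_t.png",t["color"][:,:,::-1])
for st,cc in blue(t["color"]):
    if cc[0]<340:print("top",st,cc,S(onz(t,*cc,.155)))
E
```

```text
pos [0.4628 0.244  0.1321] [-0.0003  0.0435] F along/lateral/z -12.5 -0.7 5.4 g 30.01214951276779
side [340, 169, 7, 13, 67] [343.0, 175.4] [0.0982 0.0925]
side [290, 179, 11, 10, 71] [294.9, 184.3] [-0.0115  0.0871]
side [255, 180, 16, 14, 162] [262.4, 187.0] [-0.0786  0.0991]
[  2.34040449 -12.31842645   6.01634522] -12.504427498185539
```

Request:
{"op": "step_arm", "data": {
  "targets": [
    [-1, 0, 0.002, 0, 0],
    [-1, 0, 0.002, 0, 0],
    [-1, 0, 0.002, 0, 0],
    [-1, 0, 0.002, 0, 0],
    [-1, 0, 0.002, 0, 0],
    [-1, 0, 0.002, 0, 0]
  ]
}}

```text
time_s: 24.5
position: [0.4627, 0.2442, 0.1321]
tcp_rot: [[-0.963, -0.268, 0.001], [-0.268, 0.963, -0.005], [0.0, -0.006, -1.0]]
force: [3.1, -12.9, 6.8]
opening: 0.127
grasp_force: 30.0
```

```bash
python3 st.py; python3 -c "
from rig import *
print(hand_in())"
```

```text
pos [0.4627 0.2442 0.1321] [-0.0003  0.0438] F along/lateral/z -13.2 -0.8 6.3 g 30.012661814689636
side [339, 169, 8, 13, 72] [342.8, 175.5] [0.0976 0.0922]
side [290, 179, 10, 10, 69] [294.8, 184.2] [-0.0116  0.0877]
side [255, 180, 16, 14, 163] [262.5, 187.0] [-0.0784  0.099 ]
the job is handed in; nothing more can be done
None
```

I stood the fallen bottle upright in the row and let go of it, then handed in with the clamp bar held at about 13 N, so the sprung pads should be about half-way in; no verdict came back, and I judged pad depth and bottle seating from the force reading and side camera, not directly.

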